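# Put the top tray back on the tiered parts rack

### The job

Take the aluminium tray off the sloping rest by its orange handle and stack it as the top tier of the parts rack, gently, so that all four corner holes drop over their posts and the tray sits level on all four collars. The rack's posts are clamped at a different place along its base each time, so feel or look for where they are and do not force the tray. Let go of it there and leave the other things on the bench where they are.

Things in the scene. Friction and masses are not known exactly. Their poses are not given: they have to be found in the camera images.
- tray: Loose aluminium tray, 0.32 to 0.58 kg. Floor 140 mm along x, 190 along y, 6 thick; origin at the centre of the floor's underside, z normal to it. Four 13 mm through holes at x +-55, y +-80 mm; low rims to 22 mm between them; orange handle in the middle. The same either way round. It starts on the sloping rest, its z leaning 30 degrees from vertical toward the rest's -x.
- tray_handle (a point): Centre of the tray's orange grip bar, 65 mm along the tray's z from its origin; axes as the tray's. Bar 74 mm along x, 14 mm thick along y, 26 mm tall along z, on two 12 mm legs at x +-30 mm. Pinch it across its thickness (y); draw the tray off the rest along the tray's z.
- rack: Fixed steel rack base 150 mm along x, 235 along y; origin at its underside's centre, z up. On its two rails (along y) a tower is clamped, unyielding, anywhere up to 12 mm either way along y from the base's middle (x and turn true to the base). This pose is the base's and does not tell that offset: see or feel it.
- rack_seat (a point): Point 115 mm above the rack base's origin; axes as the rack's. The level of the four black collars (19 mm dia.) on which the tray's underside rests when home. Like the base, it does not follow the tower's offset.
- rack_posts (a point): Point 153 mm above the rack base's origin; axes as the rack's. Level of the tops of the tower's four 9 mm posts, at x +-55, y +-80 mm from the tower's middle; flat with a 1.5 mm bevel. Holes have 2 mm play all round: where they miss, the tray stops on the post tops; where they meet, it sinks freely. It does not follow the tower's offset. Below is a lower shelf with two black gearheads.
- rest: Fixed wooden sloping rest for the tray, about 150 mm along x, 170 along y, 110 tall; origin at its underside's centre. Its board rises 30 degrees toward +x; the tray lies on it against a 12 mm lip at the low edge.
- spare_head_1: Bystander: black gearhead with yellow shaft cap, 80x61x60 mm, on the rack's lower shelf; origin at the centre of its underside. Loose; not needed.
- spare_head_2: Bystander: black gearhead with yellow shaft cap, 80x61x60 mm, on the rack's lower shelf; origin at the centre of its underside. Loose; not needed.
- spacer: Bystander: upright black plastic cylinder, 45 mm dia., 88 mm tall; origin at the centre of its underside. Loose; not needed.
- red_bottle: Bystander: white bottle with red cap and red drips, 59 mm dia., 154 mm tall, upright; origin at the centre of its underside. Loose; not needed.
- tin: Bystander: round white tin with green lid mark, 67 mm dia., 36 mm tall; origin at the centre of its underside. Loose; not needed.

How it is judged (in metres and radians):
On the way:
1. the tray has been lifted clear of the rest (its origin at least 160 mm from the rest's origin) (distance between tray and rest above 0.16 m), for 0.1 s.
At the end, for the whole second after the job is handed in: All four posts through the holes, tray released and at rest on the collars: underside 112 to 118 mm above the rack origin, level within 0.025 rad, in line with the rack (either way round) within 0.07 rad, within 6 mm (rack x) and 17 mm (rack y) of its middle (x of tray in the frame of rack between -0.006 and 0.006 m and y of tray in the frame of rack between -0.017 and 0.017 m and z of tray in the frame of rack between 0.112 and 0.118 m and angle between tray's own z axis and vertical below 0.025 rad and angle between the x axis of tray and the x axis of rack, either way round below 0.07 rad and linear speed of tray below 0.01 m/s); the robot touches nothing.
It fails at once if the tray is forced on the rack (contact force over 120 N, brief knocks included) (contact force between tray and rack above 120 N).
It fails at once if the tray is dropped on the rack (over 0.35 m/s, a fall of over 6 mm, while it is among the posts) (horizontal distance between tray and rack below 0.03 m and z of tray in the frame of rack below 0.154 m and linear speed of tray above 0.35 m/s).
It fails at once if another loose thing on the bench or the rack's lower shelf is disturbed (moved more than 30 mm) (distance of any of spare_head_1, spare_head_2, spacer, red_bottle, tin from where it was at the start of the episode above 0.03 m).
It also fails if it takes over 54 s, if anything falls off the work surface, if the arm or the gripper's body presses on something with over 40 N, if the wrist force passes 120 N, or if a joint passes its speed limit or range.

### The arm

A 6-joint arm with a two-finger parallel gripper is mounted at the origin on a cart in front of the work surface, level with it; the furniture and walls round the work are solid. World frame = base frame: x ahead of the robot, y to its left, z up, the work surface at z = 0. Lengths are in mm, angles in rad, forces in N, time in s.
With the tool pointing down it reaches from about 300 to 750 mm from the base axis. Payload 8.5 kg.
Tool frame: the origin (TCP) lies midway between the tips of the shut fingers; the grasp point (between the pads) lies 19 mm behind it (grip_depth is the distance from the TCP to the grasp point, in mm); x points along the fingers, y is the direction in which the jaws open and shut, and the axes are right-handed (so a half turn about x gives the same grasp; the last joint's range is limited). The gripper opens to 85 mm and grips with 20 to 120 N. Pads are 22 mm wide; open, the fingers measure 114 mm over their backs; the gripper's body (76 mm by 85 mm) begins 54 mm behind the grasp point. The pads swing forward as they close: fully open they stand 13 mm farther back than shut.
Start: joints at [-1.496, 0.381, 1.297, -0, 1.464, -0.215], TCP at [157.163, -527.048, 205.422] pointing down, gripper open.
Joint ranges: [-3.11, 3.11], [-0.89, 2.33], [0.22, 2.48], [-1.42, 4.56], [0.17, 2.85], [-2.88, 2.88]. Speed limits (rad/s): [2.39, 2.39, 3.14, 3.14, 3.14, 3.14].

### API

Orientations are given as a unit quaternion [w, x, y, z].
In Python, from cell import * gives the robot as it stands.
- The arm moves only by the tool jog_arm, never from a script. Its argument "increments" is a list of rows, each an object with "linear": the shift along the tool's x, y, z in m, a list of three; "roll": the turn about the tool's x in rad; "grip": the finger opening in m, from 0 to 0.0854. A call has 1 to 20 rows; each row is the pose to reach, as a shift and turn from the pose measured when the call began, along the tool's axes at that moment; what a row does not reach only later rows make up. A row lasts 1/8 s, in which the tool goes at most 62.5 mm and 10.7 degrees, less where a joint would pass 70% of its speed; a pose out of reach is approached as far as the arm can. A call with a gripper value outside its range is refused whole. The fingers move at their own pace and stop on an object; "squeeze" is the grip in N (left out, the last holds). Time passes only in rows, so rows that repeat a pose let the fingers close. It gives the time, the measured TCP pose, the force and the opening at its end, in the units of the state.
- state(): the state, without advancing time (a new reading comes with each control period).
- grab_frame(name): name is "scene" or "top" or "wrist"; returns the picture (400x640x3 uint8, red, green, blue); there is no depth.
- get_calibration(name): a dict with "fov_y" (degrees; the focal length in pixels is half the picture's height over the tangent of half this angle, whatever the lens; pixels are square), "cx", "cy" (the principal point, pixels), "origin" and "attitude" of the camera in the world. Camera axes: x right, y down, z forward; pixel columns grow to the right and rows downward; lengths in mm; the calibration is good to about 2 mm. A picture is of the moment at which its call begins: read the wrist's pose just before it. get_calibration takes no time and is no camera call; for the wrist camera it gives the pose at the moment of the call.
- close_job(): hands the job in, once; it reports no verdict.
Trained networks look in the newest picture that a camera, given by its name, has taken for a name from the list of things; names that differ only in an ending like _2 or _b are one class to them, and where a whole thing is asked for, a point or a joint stands for the part that bears it (a point fixed in the world has none). Each returns a list of dicts, best first, with "conf" (0 to 1); they miss things now and then, are a little off and sometimes report something else, mostly with a low value. They report only what shows in the picture. A call takes as long as a camera call.
- cut_out(camera, query): "mask" (400x640 bool, what is visible of it) and "centre" ([column, row] in pixels, amid what is visible of it).
The state is a dict: "time": time; "qpos": joint angles; "qvel": joint speeds; "joint_efforts": joint torques, N m; "tool_pos": TCP position; "orientation": TCP orientation; "ft_force": force on the tool from outside, world axes, zero at the start; "torque": the same for the moment, N m; "width": finger opening in mm.
Only numpy, scipy, OpenCV 4.12 (cv2) and the standard library are available. Lean on these libraries where they do the work, as an engineer would, in place of code of your own. Each camera call takes 0.05 s, during which the arm holds its last target.

## Working session

There is one attempt and no reset: what is moved stays moved. The work goes in short steps, Python scripts to look and compute and a tool call to move; the robot and the scene stay as the last step left them, time stands still between calls to the robot, and variables do not carry over. Pictures are saved under pics/ and viewed, and the job is handed in when it is done.

Besides the shell and the picture viewer there is one more tool, called as a command line: name --argument value ..., lists and objects as JSON in quotes. jog_arm: Moves the arm, as the interface text tells. Its arguments: {"type":"object","properties":{"increments":{"type":"array","items":{"type":"object","properties":{"linear":{"type":"array","items":{"type":"number"}},"roll":{"type":"number"},"grip":{"type":"number"}}}},"squeeze":{"type":"number"}},"required":["increments"]}

```bash
ls; mkdir -p pics; python3 - <<'E'
from cell import *
import cv2
for n in ("scene","top","wrist"):
    c=get_calibration(n); print(n,c)
    im=grab_frame(n); cv2.imwrite(f"pics/{n}0.png",im[:,:,::-1])
s=state(); print(s)
E
```

```text
pics
scene {'fov_y': 45.73817447805059, 'cx': 317.5509386515256, 'cy': 202.67918101026035, 'origin': array([-187.43112683,  795.41068445, 1118.43860508]), 'attitude': array([ 0.12877586, -0.30339436,  0.85711734, -0.39587689])}
top {'fov_y': 45.551041214932226, 'cx': 325.67229752842405, 'cy': 197.58029705636574, 'origin': array([ 400.62163188, -136.5374136 , 1677.37283177]), 'attitude': array([-0.02769374,  0.71105409, -0.70222423,  0.02272164])}
wrist {'fov_y': 65.8507942566068, 'cx': 317.3914361542418, 'cy': 198.53662914068903, 'origin': array([ 237.17972147, -502.98652321,  373.01166138]), 'attitude': array([ 0.13202029,  0.79081948, -0.58936604, -0.09911033])}
{'time': 0.15, 'qpos': array([-1.49632244e+00,  3.81035883e-01,  1.29802596e+00, -5.83233054e-06,
        1.46359602e+00, -2.15278075e-01]), 'qvel': array([ 0.00274523, -0.00127238, -0.00295836, -0.00016218, -0.00115327,
        0.00021242]), 'joint_efforts': array([ 1.72877080e-03, -4.48628783e+01, -2.31343925e+01, -1.68714382e-04,
        3.78195356e-03, -1.42012891e-05]), 'tool_pos': array([ 157.13209274, -526.82144553,  204.97697138]), 'orientation': array([ 0.10170918,  0.69972332,  0.10246083, -0.69967442]), 'ft_force': array([0.12386538, 0.58893435, 0.19977386]), 'torque': array([ 0.01042628, -0.01114402,  0.0200352 ]), 'width': 85.4435916007694}
```

View pics/scene0.png

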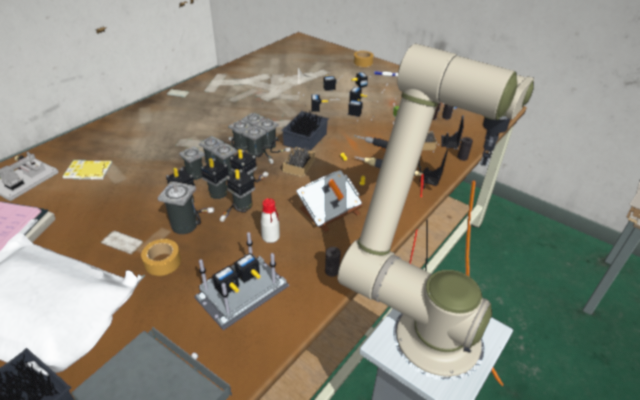

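View pics/top0.png

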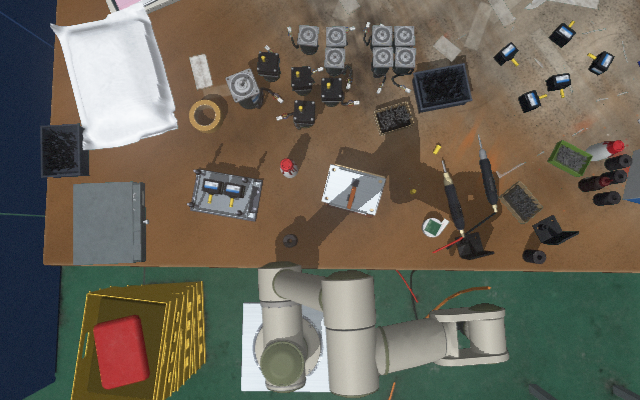

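View pics/wrist0.png

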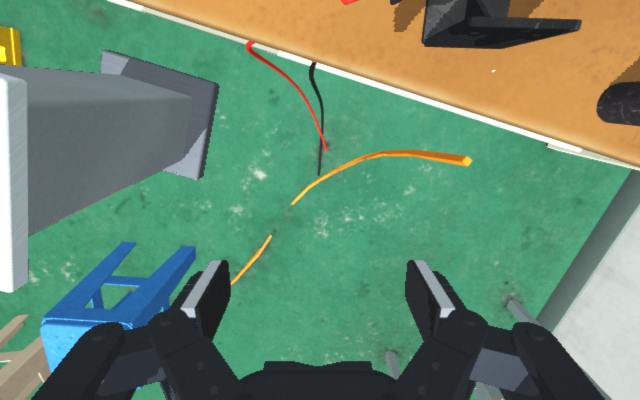

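```bash
cat > h.py <<'E'
import numpy as np, cv2
from scipy.spatial.transform import Rotation as R
from cell import *
def rot(q): return R.from_quat([q[1],q[2],q[3],q[0]]).as_matrix()
def cam(n):
    c=get_calibration(n); f=200/np.tan(np.radians(c['fov_y']/2)); return f,c['cx'],c['cy'],np.array(c['origin']),rot(c['attitude'])
def proj(P,c):
    f,cx,cy,o,A=c; p=(np.atleast_2d(P)-o)@A; return np.c_[f*p[:,0]/p[:,2]+cx, f*p[:,1]/p[:,2]+cy]
def ray(uv,c,z):
    f,cx,cy,o,A=c; d=A@np.array([(uv[0]-cx)/f,(uv[1]-cy)/f,1]); return o+d*(z-o[2])/d[2]
E
python3 - <<'E'
from h import *
for n in ("top","scene"):
    im=grab_frame(n); c=cam(n); 
    for q,z in (("tray",60),("tray_handle",120),("rack",20),("rest",30),("spacer",44),("red_bottle",77),("tin",18),("spare_head_1",60)):
        for r in cut_out(n,q)[:2]:
            if r['conf']>.3: print(n,q,round(r['conf'],2),np.round(r['centre']),np.round(ray(r['centre'],c,z)))
    if n=="top":
        cv2.imwrite("pics/zt.png",cv2.resize(im[150:260,180:400],None,fx=3.6,fy=3.6,interpolation=cv2.INTER_CUBIC)[:,:,::-1])
    else: cv2.imwrite("pics/zs.png",cv2.resize(im[160:335,180:400],None,fx=3.4,fy=3.4,interpolation=cv2.INTER_CUBIC)[:,:,::-1])
E
```

```text
top tray 0.71 [291. 235.] [386.  -8.  60.]
top tray 0.67 [351. 189.] [ 546. -211.   60.]
top tray_handle 0.81 [354. 190.] [ 539. -216.  120.]
top rack 0.97 [226. 200.] [506. 225.  20.]
top rest 0.59 [364. 174.] [ 603. -255.   30.]
top spacer 0.74 [355. 192.] [ 536. -225.   44.]
top red_bottle 0.57 [288. 167.] [618.   4.  77.]
top red_bottle 0.43 [354. 190.] [ 541. -220.   77.]
top tin 0.51 [432. 227.] [ 423. -496.   18.]
top spare_head_1 0.86 [232. 189.] [543. 197.  60.]
top spare_head_1 0.74 [214. 185.] [554. 256.  60.]
scene tray 0.75 [333. 194.] [ 545. -246.   60.]
scene tray 0.33 [245. 267.] [542. 187.  60.]
scene tray_handle 0.8 [328. 193.] [ 518. -182.  120.]
scene rack 0.92 [241. 295.] [504. 247.  20.]
scene rest 0.69 [331. 221.] [ 487. -161.   30.]
scene spacer 0.73 [327. 262.] [377.   6.  44.]
scene red_bottle 0.96 [268. 223.] [607.  18.  77.]
scene red_bottle 0.58 [328. 193.] [ 553. -226.   77.]
scene tin 0.43 [226. 281.] [576. 238.  18.]
scene spare_head_1 0.84 [227. 279.] [550. 252.  60.]
scene spare_head_1 0.82 [245. 268.] [541. 189.  60.]
```

View pics/zt.png

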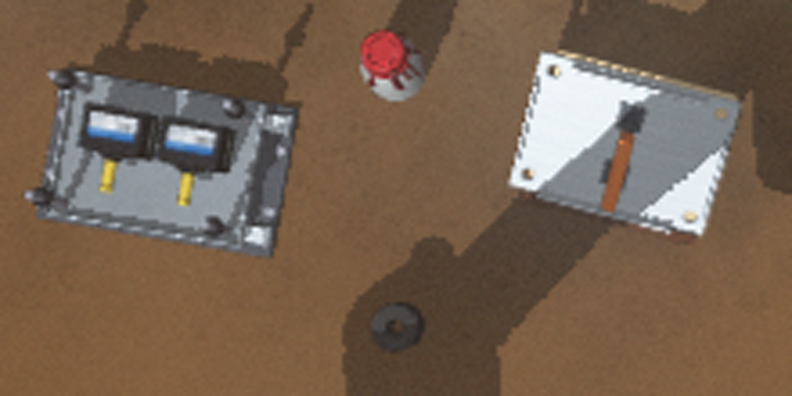

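View pics/zs.png

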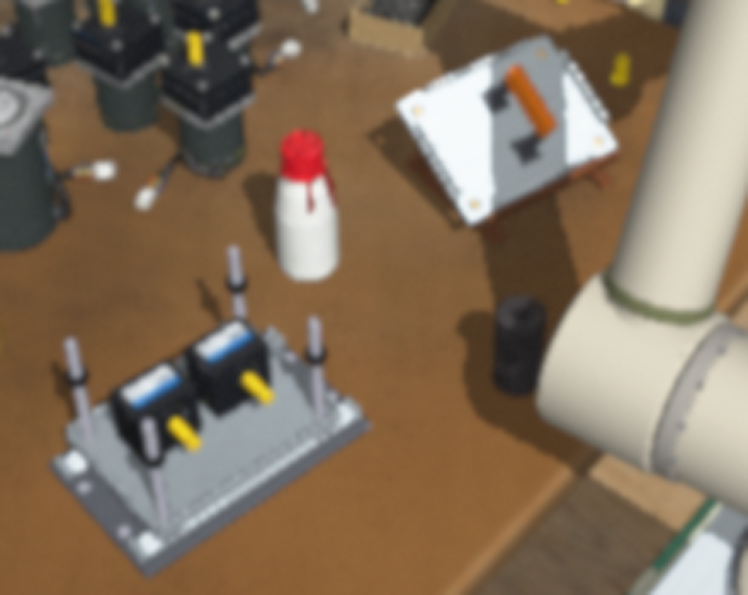

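```bash
cat >> h.py <<'E'
def tool():
    s=state(); return np.array(s['tool_pos']),rot(s['orientation'])
def mv(target,yaw=None):
    """target TCP world mm; yaw = desired world angle (deg) of tool y (mod 180). prints linear & roll"""
    p,T=tool(); d=T.T@(np.array(target)-p)/1000
    ry=np.degrees(np.arctan2(T[1,1],T[0,1])); print("time",state()['time'],"tcp",p.round(1),"tooly yaw",round(ry,2),"x axis",T[:,0].round(4))
    if yaw is not None:
        dy=(yaw-ry+90)%180-90; print(" roll about down =",round(-np.radians(dy),4), "alt",round(-np.radians(dy)+np.pi*np.sign(dy),4),"q6",state()['qpos'][5])
    print(" linear",d.round(4)); return d
E
python3 - <<'E'
from h import *
p,T=tool(); print(T.round(3)); c=cam("wrist"); print("cam off tool",(T.T@(c[3]-p)).round(1), "axes", (T.T@c[4]).round(3))
mv([460,-215,300],80)
E
```

```text
[[ 0.     0.286 -0.958]
 [-0.    -0.958 -0.286]
 [-1.     0.    -0.   ]]
cam off tool [-1.681e+02 -1.000e-01 -8.360e+01] axes [[-0.    -0.326  0.945]
 [ 1.    -0.     0.   ]
 [ 0.     0.945  0.326]]
time 1.05 tcp [ 157.2 -527.1  205.4] tooly yaw -73.4 x axis [ 0. -0. -1.]
 roll about down = 0.4643 alt -2.6773 q6 -0.21531736945156027
 linear [-0.0946 -0.2125 -0.3794]
```

```bash
python3 - <<'E'
from h import *
mv([580,-215,300],80)
E
```

```text
time 1.05 tcp [ 157.2 -527.1  205.4] tooly yaw -73.4 x axis [ 0. -0. -1.]
 roll about down = 0.4643 alt -2.6773 q6 -0.21531736945156027
 linear [-0.0946 -0.1782 -0.4944]
```

jog_arm --increments '[{"linear": [-0.04, -0.01, -0.03], "roll": 0.05, "grip": 0.085}, {"linear": [-0.07, -0.04, -0.08], "roll": 0.15}, {"linear": [-0.094, -0.06, -0.14], "roll": 0.25}, {"linear": [-0.094, -0.08, -0.2], "roll": 0.35}, {"linear": [-0.094, -0.1, -0.26], "roll": 0.464}, {"linear": [-0.094, -0.12, -0.32], "roll": 0.464}, {"linear": [-0.094, -0.14, -0.38], "roll": 0.464}, {"linear": [-0.094, -0.16, -0.44], "roll": 0.464}, {"linear": [-0.094, -0.178, -0.494], "roll": 0.464}, {"linear": [-0.094, -0.178, -0.494], "roll": 0.464}, {"linear": [-0.094, -0.178, -0.494], "roll": 0.464}, {"linear": [-0.094, -0.178, -0.494], "roll": 0.464}]'

```text
schema error: expected keys linear, roll, grip
```

```bash
python3 - <<'E'
from h import *
mv([580,-215,300],80)
im=grab_frame("wrist"); cv2.imwrite("pics/w1.png",im[:,:,::-1]); c=cam("wrist")
np.savez("w1.npz",*[np.array(x) for x in c])
for q in ("tray","tray_handle","rest"):
    for r in cut_out("wrist",q)[:2]: print(q,r['conf'],r['centre'])
E
```

```text
time 1.05 tcp [ 157.2 -527.1  205.4] tooly yaw -73.4 x axis [ 0. -0. -1.]
 roll about down = 0.4643 alt -2.6773 q6 -0.21531736945156027
 linear [-0.0946 -0.1782 -0.4944]
```

View pics/w1.png

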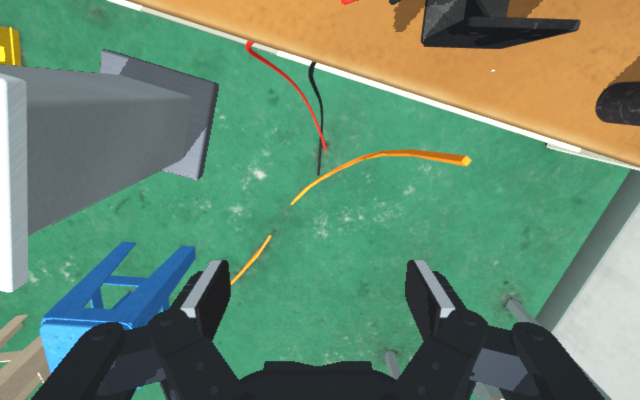

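Every row needs all the keys.

jog_arm --increments '[{"linear": [-0.04, -0.01, -0.03], "roll": 0.05, "grip": 0.085}, {"linear": [-0.07, -0.04, -0.08], "roll": 0.15, "grip": 0.085}, {"linear": [-0.094, -0.06, -0.14], "roll": 0.25, "grip": 0.085}, {"linear": [-0.094, -0.08, -0.2], "roll": 0.35, "grip": 0.085}, {"linear": [-0.094, -0.1, -0.26], "roll": 0.464, "grip": 0.085}, {"linear": [-0.094, -0.12, -0.32], "roll": 0.464, "grip": 0.085}, {"linear": [-0.094, -0.14, -0.38], "roll": 0.464, "grip": 0.085}, {"linear": [-0.094, -0.16, -0.44], "roll": 0.464, "grip": 0.085}, {"linear": [-0.094, -0.178, -0.494], "roll": 0.464, "grip": 0.085}, {"linear": [-0.094, -0.178, -0.494], "roll": 0.464, "grip": 0.085}, {"linear": [-0.094, -0.178, -0.494], "roll": 0.464, "grip": 0.085}, {"linear": [-0.094, -0.178, -0.494], "roll": 0.464, "grip": 0.085}]'

```text
time: 2.75
tool_pos: [578.8, -216.3, 299.7]
orientation: [-0.062, 0.704, -0.062, -0.704]
ft_force: [0.2, -0.8, -1.0]
width: 85.0
```

```bash
python3 - <<'E'
from h import *
mv([580,-215,300],80)
c=cam("wrist");im=grab_frame("wrist"); cv2.imwrite("pics/w2.png",im[:,:,::-1])
np.savez("w2.npz",*[np.array(x) for x in c])
for q in ("tray","tray_handle","rest"):
    for r in cut_out("wrist",q)[:2]: print(q,r['conf'],r['centre'])
E
```

```text
time 2.75 tcp [ 578.8 -216.3  299.7] tooly yaw -100.07 x axis [ 1.e-04 -3.e-04 -1.e+00]
 roll about down = -0.0013 alt 3.1403 q6 1.1977296172837797
 linear [-0.0003 -0.0015 -0.0009]
tray 0.75 [319.7, 183.2]
tray 0.18 [138.5, 165.8]
tray_handle 0.76 [323.1, 178.4]
rest 0.66 [334.4, 138.4]
rest 0.44 [320.5, 184.3]
```

View pics/w2.png

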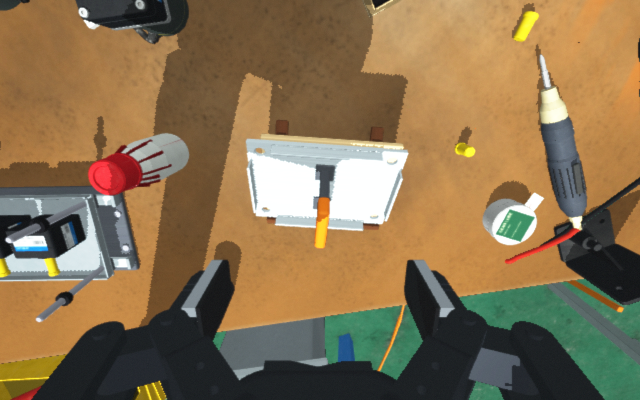

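```bash
python3 - <<'E'
import cv2
im=cv2.imread("pics/w2.png"); cv2.imwrite("pics/w2z.png",cv2.resize(im[125:260,235:420],None,fx=4.3,fy=4.3,interpolation=cv2.INTER_CUBIC))
E
```

```text
(no output)
```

View pics/w2z.png

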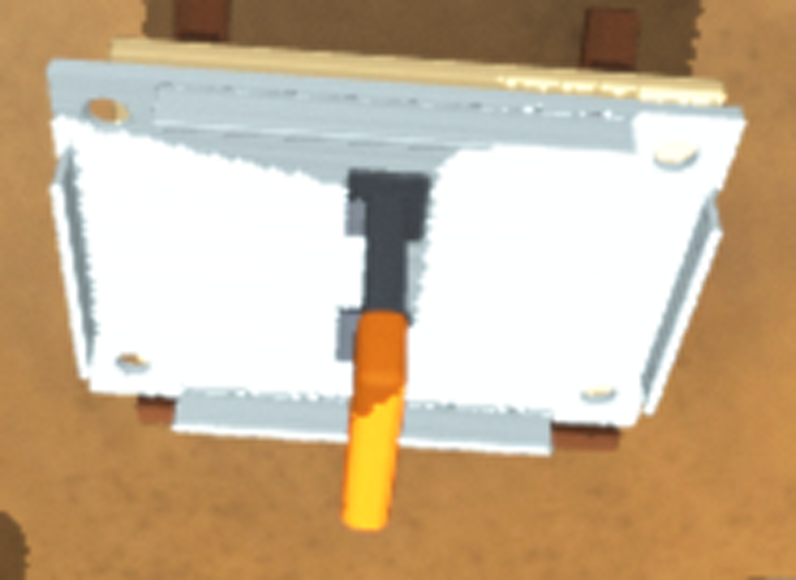

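```bash
cat > fit.py <<'E'
from h import *
from scipy.optimize import least_squares
def ld(n): 
    z=np.load(n); return [z[k] for k in ('arr_0','arr_1','arr_2','arr_3','arr_4')]
def pose(p):
    x,y,z,yaw,tilt,roll=p
    M=R.from_euler('ZYX',[yaw,tilt,roll]).as_matrix(); return M,np.array([x,y,z])
E
python3 - <<'E'
from fit import *
c=ld("w2.npz")
zp=np.array([(106,110),(675,152),(133,362),(599,393),(50,62),(745,108),(92,390),(635,425),(365,527),(382,312)])/4.3+[235,125]-0.4
M3=np.array([(55,80,6),(55,-80,6),(-55,80,6),(-55,-80,6),(70,95,6),(70,-95,6),(-70,95,6),(-70,-95,6),(-37,0,52),(37,0,78)],float)
w=np.array([1,1,1,1,.6,.6,.6,.6,.0,.0])
def f(p):
    A,t=pose(p); return np.r_[((proj(M3@A.T+t,c)-zp)*w[:,None]).ravel(), (p[4]+np.pi/6)*100,p[5]*100]
r=least_squares(f,[545,-211,60,-.17,-.52,0]); A,t=pose(r.x)
print(r.x.round(4),np.degrees(r.x[3:]).round(2)); print((proj(M3@A.T+t,c)-zp).round(1))
print("handle",(A@[0,0,65]+t).round(1),"tray z",A[:,2].round(3))
np.savez("tray.npz",A=A,t=t)
for n in("top","scene"):
    im=cv2.imread(f"pics/{n}0.png"); cc=cam(n)
    for u in proj(np.vstack([M3,[[0,0,65]]])@A.T+t,cc): cv2.circle(im,tuple(np.round(u*8).astype(int)),10,(0,0,255),-1,shift=3)
    u=proj(t,cc)[0].astype(int); cv2.imwrite(f"pics/{n}fit.png",cv2.resize(im[u[1]-40:u[1]+40,u[0]-55:u[0]+55],None,fx=6,fy=6,interpolation=cv2.INTER_CUBIC))
E
```

```text
[ 5.452520e+02 -2.178951e+02  6.731850e+01 -2.456000e-01 -5.176000e-01
 -1.100000e-03] [-14.07 -29.66  -0.06]
[[  0.1   0.3]
 [  0.4  -0.2]
 [ -0.1  -0.1]
 [  0.1  -0.2]
 [ -0.9   0.5]
 [ -0.1   1.3]
 [  0.   -0.9]
 [ -0.4  -0.8]
 [  0.3 -16.3]
 [  0.1  13.8]]
handle [ 514.1 -210.   123.8] tray z [-0.48   0.121  0.869]
```

View pics/topfit.png

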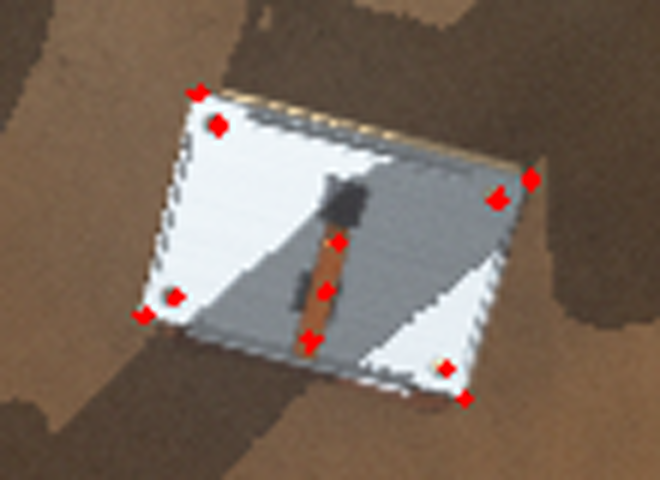

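View pics/scenefit.png

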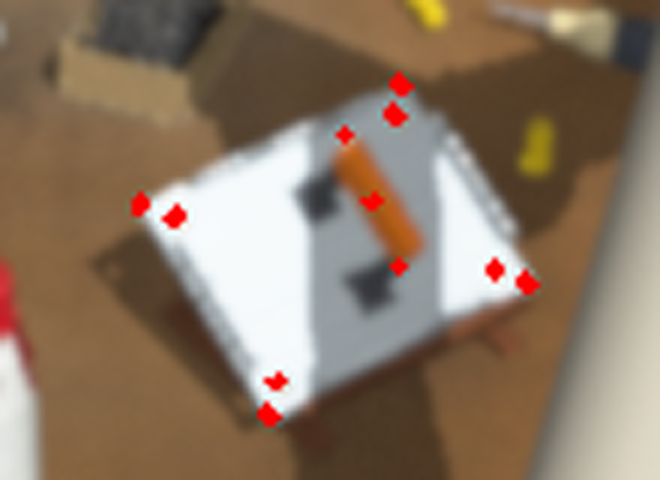

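```bash
python3 - <<'E'
from h import *
mv([514,-210,105],75.9)
E
```

```text
time 2.95 tcp [ 579.1 -216.1  299.8] tooly yaw -100.06 x axis [ 3.e-04 -2.e-04 -1.e+00]
 roll about down = 0.0705 alt -3.0711 q6 1.1980516118757019
 linear [0.1947 0.0054 0.0652]
```

jog_arm --increments '[{"linear": [0.04, 0.0054, 0.045], "roll": 0.0705, "grip": 0.06}, {"linear": [0.08, 0.0054, 0.065], "roll": 0.0705, "grip": 0.06}, {"linear": [0.12, 0.0054, 0.065], "roll": 0.0705, "grip": 0.06}, {"linear": [0.15, 0.0054, 0.065], "roll": 0.0705, "grip": 0.06}, {"linear": [0.175, 0.0054, 0.065], "roll": 0.0705, "grip": 0.06}, {"linear": [0.19, 0.0054, 0.065], "roll": 0.0705, "grip": 0.06}, {"linear": [0.195, 0.0054, 0.065], "roll": 0.0705, "grip": 0.06}, {"linear": [0.195, 0.0054, 0.065], "roll": 0.0705, "grip": 0.06}]'

```text
time: 3.95
tool_pos: [514.4, -210.3, 105.2]
orientation: [-0.087, 0.702, -0.087, -0.701]
ft_force: [0.3, -0.3, 0.4]
width: 59.8
```

```bash
python3 - <<'E'
from h import *
mv([514,-210,105],75.9)
im=grab_frame("wrist"); cv2.imwrite("pics/w3.png",im[:,:,::-1])
E
```

```text
time 3.95 tcp [ 514.4 -210.3  105.2] tooly yaw -104.11 x axis [ 1.e-03 -7.e-04 -1.e+00]
 roll about down = -0.0001 alt 3.1415 q6 1.2159375240612214
 linear [ 0.0002 -0.0002  0.0005]
```

View pics/w3.png

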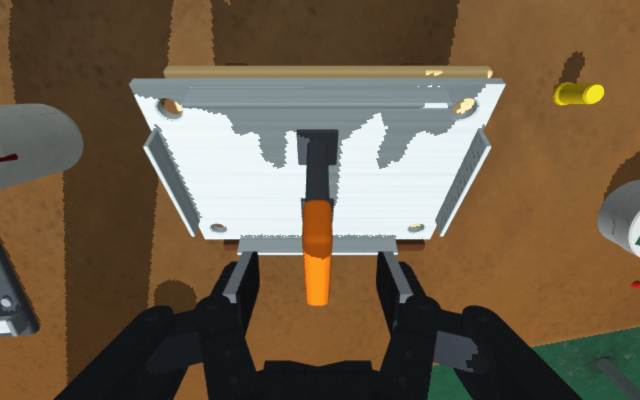

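jog_arm --squeeze 30 --increments '[{"linear": [0, 0, 0], "roll": 0, "grip": 0.0}, {"linear": [0, 0, 0], "roll": 0, "grip": 0.0}, {"linear": [0, 0, 0], "roll": 0, "grip": 0.0}, {"linear": [0, 0, 0], "roll": 0, "grip": 0.0}, {"linear": [0, 0, 0], "roll": 0, "grip": 0.0}, {"linear": [0, 0, 0], "roll": 0, "grip": 0.0}, {"linear": [0, 0, 0], "roll": 0, "grip": 0.0}]'

```text
time: 4.88
tool_pos: [514.7, -210.3, 106.0]
orientation: [-0.086, 0.703, -0.087, -0.701]
ft_force: [-0.1, 1.9, 5.2]
width: 13.2
```

```bash
python3 - <<'E'
from h import *
p,T=tool()
mv(p+60*np.array([-.48,.121,.869]))
mv(p+60*np.array([-.48,.121,.869])+[0,0,120])
E
```

```text
time 4.875 tcp [ 514.7 -210.3  106. ] tooly yaw -104.1 x axis [ 0.0021 -0.0012 -1.    ]
 linear [-0.0522  0.      0.0296]
time 4.875 tcp [ 514.7 -210.3  106. ] tooly yaw -104.1 x axis [ 0.0021 -0.0012 -1.    ]
 linear [-1.722e-01  1.000e-04  2.930e-02]
```

jog_arm --increments '[{"linear": [-0.006, 0, 0.0035], "roll": 0, "grip": 0.0}, {"linear": [-0.014, 0, 0.008], "roll": 0, "grip": 0.0}, {"linear": [-0.024, 0, 0.0137], "roll": 0, "grip": 0.0}, {"linear": [-0.038, 0, 0.0215], "roll": 0, "grip": 0.0}, {"linear": [-0.052, 0, 0.0296], "roll": 0, "grip": 0.0}, {"linear": [-0.08, 0, 0.04], "roll": 0, "grip": 0.0}, {"linear": [-0.11, 0, 0.04], "roll": 0, "grip": 0.0}, {"linear": [-0.14, 0, 0.04], "roll": 0, "grip": 0.0}, {"linear": [-0.16, 0, 0.04], "roll": 0, "grip": 0.0}, {"linear": [-0.165, 0, 0.04], "roll": 0, "grip": 0.0}]'

```text
time: 6.12
tool_pos: [475.4, -200.4, 272.5]
orientation: [-0.086, 0.703, -0.088, -0.7]
ft_force: [-0.2, -0.1, -5.2]
width: 13.4
```

```bash
python3 - <<'E'
from h import *
mv([500,0,300],76)
c=cam("wrist");im=grab_frame("wrist"); cv2.imwrite("pics/w4.png",im[:,:,::-1])
np.savez("w4.npz",*[np.array(x) for x in c]); print(state()['ft_force'],state()['torque'])
E
```

```text
time 6.125 tcp [ 475.4 -200.4  272.5] tooly yaw -104.1 x axis [ 0.0042 -0.0027 -1.    ]
 roll about down = -0.0018 alt 3.1398 q6 1.1882060387947115
 linear [-0.0279 -0.2003  0.0249]
[ 0.18658622 -0.24856398 -4.03419658] [-0.01725309  0.04167384  0.01065764]
```

View pics/w4.png

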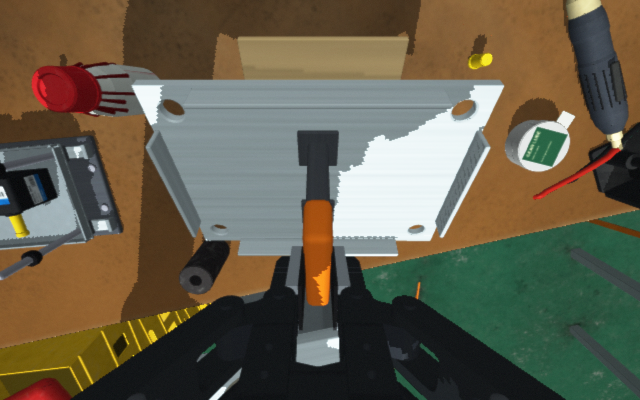

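```bash
python3 - <<'E'
from h import *
mv([480,-80,400],76)
E
```

```text
time 6.175 tcp [ 475.4 -200.3  272.1] tooly yaw -104.1 x axis [ 0.0034 -0.0022 -1.    ]
 roll about down = -0.0017 alt 3.1399 q6 1.1881870408968416
 linear [-0.1282 -0.1176  0.0243]
```

jog_arm --squeeze 20 --increments '[{"linear": [-0.02, 0, 0], "roll": 0, "grip": 0.0}, {"linear": [-0.05, -0.01, 0.005], "roll": 0, "grip": 0.0}, {"linear": [-0.08, -0.03, 0.01], "roll": 0, "grip": 0.0}, {"linear": [-0.11, -0.055, 0.015], "roll": 0, "grip": 0.0}, {"linear": [-0.128, -0.08, 0.02], "roll": 0, "grip": 0.0}, {"linear": [-0.128, -0.1, 0.024], "roll": 0, "grip": 0.0}, {"linear": [-0.128, -0.113, 0.024], "roll": 0, "grip": 0.0}, {"linear": [-0.128, -0.118, 0.024], "roll": 0, "grip": 0.0}, {"linear": [-0.128, -0.118, 0.024], "roll": 0, "grip": 0.0}, {"linear": [-0.128, -0.118, 0.024], "roll": 0, "grip": 0.0}]'

```text
time: 7.42
tool_pos: [480.4, -80.2, 399.5]
orientation: [-0.086, 0.703, -0.088, -0.701]
ft_force: [0.6, -0.4, -5.4]
width: 13.0
```

```bash
python3 - <<'E'
from h import *
mv([480,-80,400],76)
c=cam("wrist");im=grab_frame("wrist"); cv2.imwrite("pics/w5.png",im[:,:,::-1])
np.savez("w5.npz",*[np.array(x) for x in c]); print(state()['ft_force'],state()['torque'],state()['width'])
t=grab_frame("scene"); cv2.imwrite("pics/s5.png",t[:,:,::-1])
t=grab_frame("top"); cv2.imwrite("pics/t5.png",t[:,:,::-1])
E
```

```text
time 7.425 tcp [480.4 -80.2 399.5] tooly yaw -104.14 x axis [ 0.0028 -0.0021 -1.    ]
 roll about down = -0.0024 alt 3.1392 q6 1.4086316542380926
 linear [-0.0005 -0.0001  0.0005]
[-0.28282308  0.17192052 -5.57740416] [ 0.00260795  0.09673263 -0.00946912] 12.824528920874517
```

View pics/w5.png

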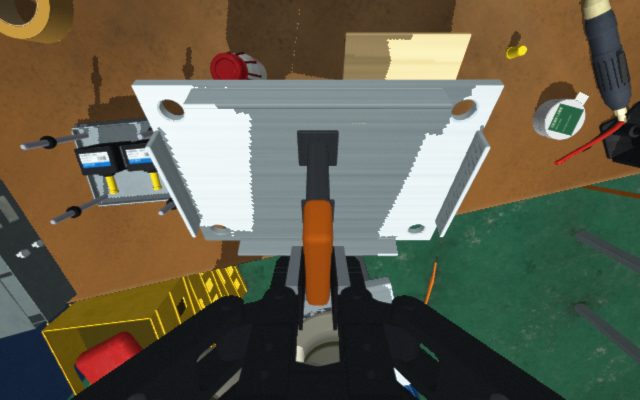

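View pics/s5.png

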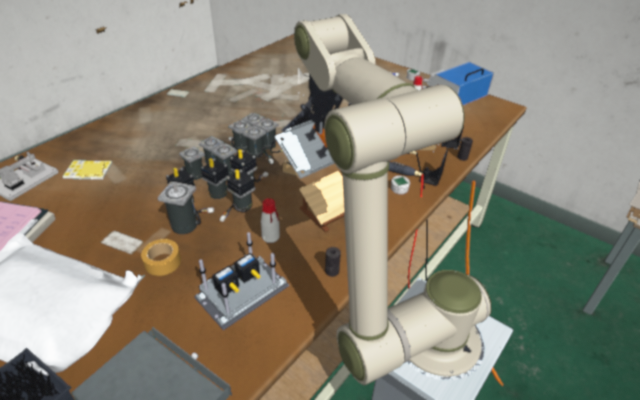

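```bash
python3 - <<'E'
import cv2
im=cv2.imread("pics/w5.png"); cv2.imwrite("pics/w5z.png",cv2.resize(im[110:240,0:185],None,fx=4.3,fy=4.3,interpolation=cv2.INTER_CUBIC))
im=cv2.imread("pics/s5.png"); cv2.imwrite("pics/s5z.png",cv2.resize(im[228:328,190:290],None,fx=6,fy=6,interpolation=cv2.INTER_CUBIC))
im=cv2.imread("pics/t5.png"); cv2.imwrite("pics/t5z.png",cv2.resize(im[160:225,185:270],None,fx=8,fy=8,interpolation=cv2.INTER_CUBIC))
E
```

```text
(no output)
```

View pics/w5z.png

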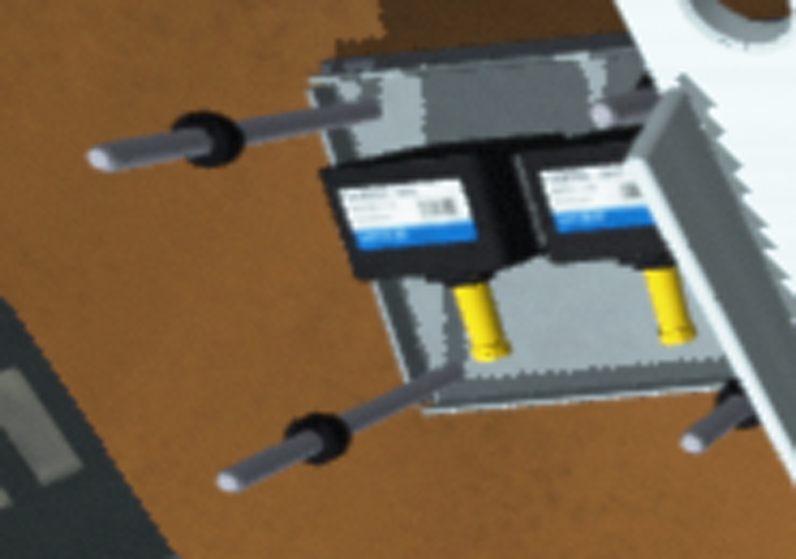

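View pics/s5z.png

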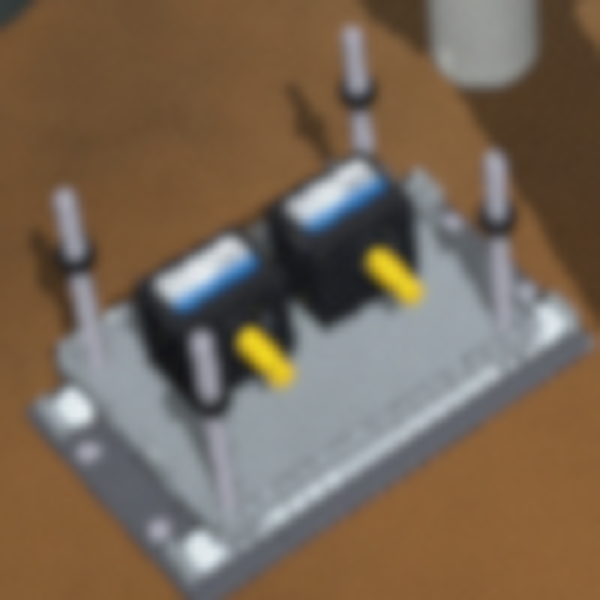

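View pics/t5z.png

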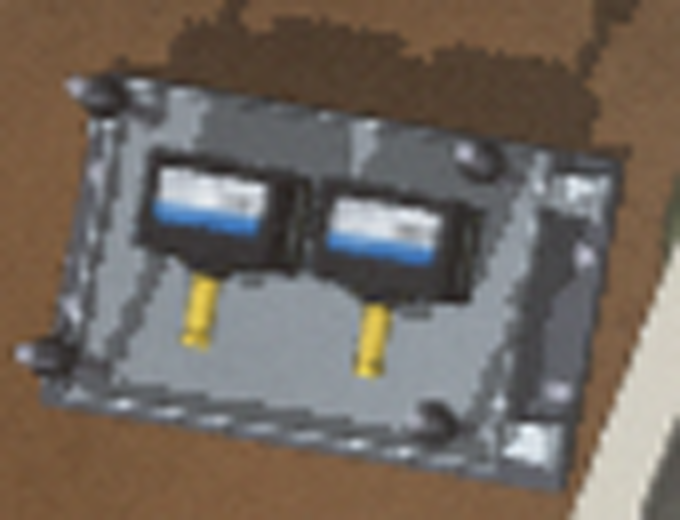

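```bash
python3 - <<'E'
from fit import *
M3=np.array([(55,80,153),(55,-80,153),(-55,80,153),(-55,-80,153)],float)
obs=[("w",ld("w5.npz"),np.array([(100,159),(601,114),(231,481),(694,442)])/4.3+[0,110]-.4),
("s",cam("scene"),np.array([(66,194),(351,33),(494,155),(203,336)])[[0,1,3,2]]/6+[190,228]-.4),
("t",cam("top"),np.array([(76,86),(465,155),(27,353),(426,410)])/8+[185,160]-.4)]
def fit(o):
    def f(p):
        A=R.from_euler('z',p[2]).as_matrix(); return np.concatenate([((proj(M3@A.T+[p[0],p[1],0],c)-u)/1).ravel() for _,c,u in o])
    r=least_squares(f,[520,220,-.15]); return r
for o in ([obs[0]],[obs[1]],[obs[2]],obs):
    r=fit(o); print([a[0] for a in o],r.x.round(2),np.degrees(r.x[2]).round(2),r.fun.round(1))
E
```

```text
['w'] [ 5.2486e+02  2.2791e+02 -1.6000e-01] -8.91 [ 0.   0.   0.4 -0.5 -0.4  0.5 -0.1  0.1]
['s'] [ 5.233e+02  2.278e+02 -1.500e-01] -8.87 [-0.2  0.1  0.1 -0.4  0.   0.1  0.1  0.1]
['t'] [ 5.2656e+02  2.2902e+02 -1.4000e-01] -8.21 [ 0.1 -0.   0.3 -1.   0.2  0.2 -0.6  0.8]
['w', 's', 't'] [ 5.2486e+02  2.2797e+02 -1.5000e-01] -8.81 [-0.   0.2  0.3 -0.6 -0.3  0.6 -0.1  0.1 -0.6 -0.1 -0.3 -0.7 -0.4 -0.1
 -0.4 -0.1  0.6  0.3  0.7 -0.2  0.4  0.5 -0.5  1.6]
```

```bash
python3 - <<'E'
import cv2
im=cv2.imread("pics/w5.png"); cv2.imwrite("pics/w5y.png",cv2.resize(im[65:260,125:510],None,fx=2,fy=2,interpolation=cv2.INTER_CUBIC))
from fit import *
ct=cam("top")
print("spacer",ray((290.3,240.8),ct,88).round(1),"bottle",ray((286.7,163.3),ct,154).round(1))
cs=cam("scene")
# spacer top in s0 zoom (522,305)/3.4+(180,160); bottle cap (302,138)
print(ray((522/3.4+180,306/3.4+160),cs,88).round(1),ray((303/3.4+180,138/3.4+160),cs,154).round(1))
z=np.load("tray.npz");A,t=z['A'],z['t']
TCP=np.array([514.7,-210.3,106.]); print("handle vs grasp pt",(A@[0,0,65]+t-TCP-[0,0,19]).round(1))
E
```

```text
spacer [368.6  -8.9  88. ] bottle [618.6   1.9 154. ]
[368.4 -12.9  88. ] [615.4  -2.1 154. ]
handle vs grasp pt [-0.6  0.3 -1.2]
```

View pics/w5y.png

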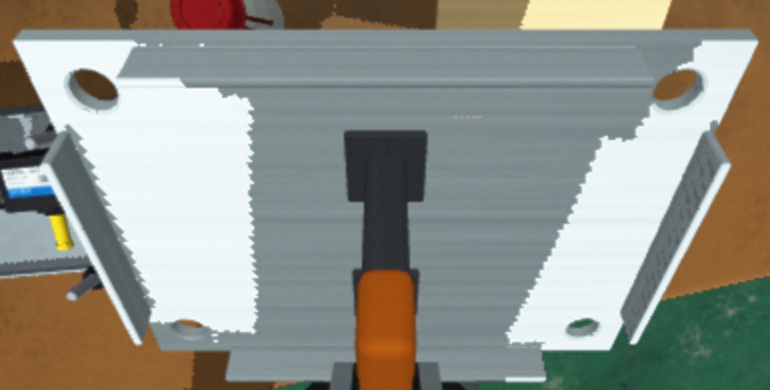

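```bash
cat > hand.py <<'E'
from fit import *
def handfit(npz,uv,tilt0=-.52,M3=None,tcp=None,T=None,wt=0):
    c=ld(npz)
    if M3 is None: M3=np.array([(55,80,6),(55,-80,6),(-55,80,6),(-55,-80,6)],float)
    f=lambda p:np.r_[(proj(M3@pose(p)[0].T+pose(p)[1],c)-uv).ravel(),wt*p[5]]
    r=least_squares(f,[tcp[0]+30,tcp[1],tcp[2]-40,-.2,tilt0,0]); A,t=pose(r.x)
    h=A@[0,0,65]+t
    print("pose",r.x[:3].round(1),np.degrees(r.x[3:]).round(2),"res",r.fun.round(1),"\n handle-grasp in tool",(T.T@(h-tcp)+[19,0,0]).round(1)); return r.x
E
python3 - <<'E'
from hand import *
p,T=tool()
handfit("w5.npz",np.array([(92,89),(680,87),(189,327),(583,326)])/2+[125,65]-.25,tcp=p,T=T)
s=np.degrees(np.arctan2(T[1,1],T[0,1]))+180-90;print("tool yaw as tray",s)
# arc: low edge pivot X0, yaw -9
yaw=np.radians(-5); u=np.array([np.cos(yaw),np.sin(yaw)]); C=np.array([490,-15])
for th in (30,24,18,12,6,0):
    a=np.radians(42.9+th); d=95.5*np.array([np.cos(a),np.sin(a)])
    g=np.r_[C+u*(d[0]-70),d[1]-19]; print(th,g.round(1))
mv(np.r_[C+u*(28-70),91-19+20],85)
E
```

```text
pose [509.6 -88.1 360.5] [-14.02 -29.77   0.05] res [-0.  -0.1 -0.1  0.1 -0.   0.1  0.1 -0.1  0. ] 
 handle-grasp in tool [1.7 0.8 1.9]
tool yaw as tray -14.138057525931814
30 [448.2 -11.3  72.3]
24 [457.6 -12.2  68.8]
18 [466.5 -12.9  64.4]
12 [475.  -13.7  59.1]
6 [482.8 -14.4  53. ]
0 [490. -15.  46.]
time 7.575 tcp [480.4 -80.1 399.7] tooly yaw -104.14 x axis [ 0.0032 -0.0022 -1.    ]
 roll about down = -0.1595 alt 2.9821 q6 1.408776561111079
 linear [ 0.3074 -0.0593  0.0492]
```

```bash
python3 - <<'E'
from h import *
mv([446,2,90],79)
E
```

```text
time 7.575 tcp [480.4 -80.1 399.7] tooly yaw -104.14 x axis [ 0.0032 -0.0022 -1.    ]
 roll about down = -0.0548 alt 3.0868 q6 1.408776561111079
 linear [ 0.3094 -0.0717  0.0545]
```

jog_arm --increments '[{"linear": [0.02, -0.02, 0.015], "roll": -0.02, "grip": 0.0}, {"linear": [0.05, -0.045, 0.03], "roll": -0.04, "grip": 0.0}, {"linear": [0.09, -0.065, 0.045], "roll": -0.055, "grip": 0.0}, {"linear": [0.13, -0.0717, 0.0545], "roll": -0.055, "grip": 0.0}, {"linear": [0.17, -0.0717, 0.0545], "roll": -0.055, "grip": 0.0}, {"linear": [0.21, -0.0717, 0.0545], "roll": -0.055, "grip": 0.0}, {"linear": [0.245, -0.0717, 0.0545], "roll": -0.055, "grip": 0.0}, {"linear": [0.275, -0.0717, 0.0545], "roll": -0.055, "grip": 0.0}, {"linear": [0.295, -0.0717, 0.0545], "roll": -0.055, "grip": 0.0}, {"linear": [0.305, -0.0717, 0.0545], "roll": -0.055, "grip": 0.0}, {"linear": [0.309, -0.0717, 0.0545], "roll": -0.055, "grip": 0.0}, {"linear": [0.309, -0.0717, 0.0545], "roll": -0.055, "grip": 0.0}]'

```text
time: 9.07
tool_pos: [446.4, 1.9, 90.8]
orientation: [-0.067, 0.705, -0.068, -0.702]
ft_force: [-0.6, 0.7, -5.0]
width: 12.8
```

```bash
python3 - <<'E'
from h import *
mv([446,2,74],79)
im=grab_frame("wrist"); cv2.imwrite("pics/w6.png",im[:,:,::-1]); print(state()['ft_force'])
E
```

```text
time 9.075 tcp [446.4   1.9  90.8] tooly yaw -100.99 x axis [ 0.0041 -0.0024 -1.    ]
 roll about down = 0.0002 alt -3.1414 q6 1.5021250790225193
 linear [ 0.0168 -0.      0.0005]
[-0.15077519 -0.37807264 -5.46860763]
```

View pics/w6.png

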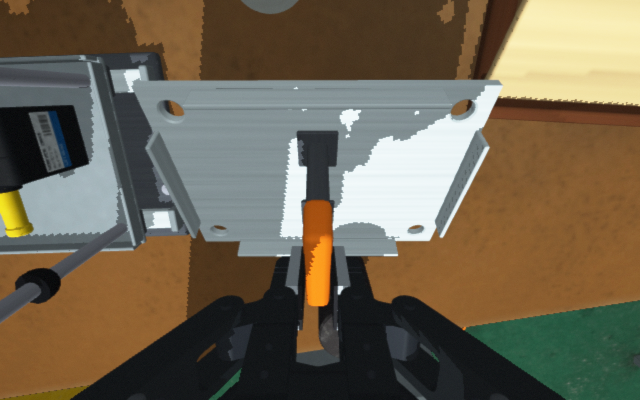

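```bash
python3 - <<'E'
from h import *
c=cam("wrist"); im=cv2.imread("pics/w6.png"); a=np.radians(-11); A=R.from_euler('z',a).as_matrix()
P=np.array([(70,95,6),(70,-95,6),(-70,-95,6),(-70,95,6)])@A.T+[487,-6,0]
cv2.polylines(im,[proj(P,c).round().astype(int)],True,(0,0,255),1); cv2.imwrite("pics/w6p.png",im)
E
```

```text
(no output)
```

View pics/w6p.png

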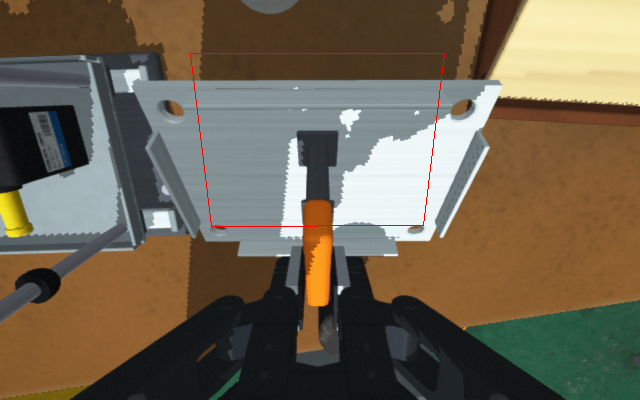

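jog_arm --increments '[{"linear": [0.005, 0, 0], "roll": 0, "grip": 0.0}, {"linear": [0.01, 0, 0], "roll": 0, "grip": 0.0}, {"linear": [0.014, 0, 0], "roll": 0, "grip": 0.0}, {"linear": [0.0175, 0, 0], "roll": 0, "grip": 0.0}, {"linear": [0.0175, 0, 0], "roll": 0, "grip": 0.0}]'

```text
time: 9.75
tool_pos: [446.5, 1.9, 73.3]
orientation: [-0.067, 0.705, -0.068, -0.702]
ft_force: [-0.0, 0.2, -5.5]
width: 13.1
```

jog_arm --increments '[{"linear": [0.002, 0, 0], "roll": 0, "grip": 0.0}, {"linear": [0.004, 0, -0.003], "roll": 0, "grip": 0.0}, {"linear": [0.0055, 0, -0.006], "roll": 0, "grip": 0.0}, {"linear": [0.007, 0, -0.0094], "roll": 0, "grip": 0.0}, {"linear": [0.009, 0, -0.0135], "roll": 0, "grip": 0.0}, {"linear": [0.0105, 0, -0.018], "roll": 0, "grip": 0.0}, {"linear": [0.0105, 0, -0.018], "roll": 0, "grip": 0.0}]'

```text
time: 10.62
tool_pos: [466.2, -1.9, 63.8]
orientation: [-0.067, 0.707, -0.069, -0.701]
ft_force: [4.8, 0.7, 6.0]
width: 12.9
```

```bash
python3 - <<'E'
from h import *
c=cam("wrist"); np.savez("w7.npz",*[np.array(x) for x in c])
im=grab_frame("wrist"); cv2.imwrite("pics/w7.png",im[:,:,::-1]); print(state()['ft_force'])
E
```

```text
[5.08621138 0.88420692 6.52543881]
```

View pics/w7.png

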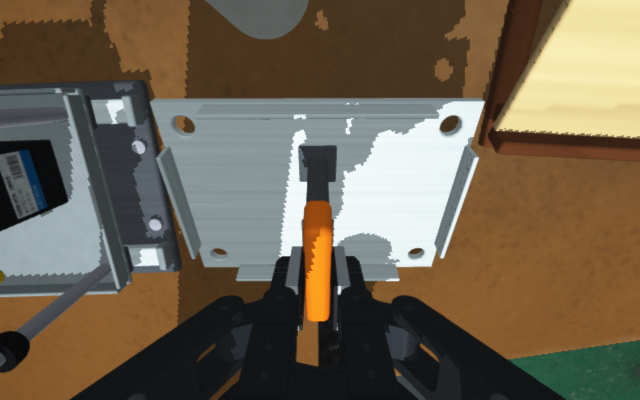

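jog_arm --increments '[{"linear": [0.0025, 0, -0.0045], "roll": 0, "grip": 0.0}, {"linear": [0.0055, 0, -0.009], "roll": 0, "grip": 0.0}, {"linear": [0.0085, 0, -0.013], "roll": 0, "grip": 0.0}, {"linear": [0.0115, 0, -0.0165], "roll": 0, "grip": 0.0}, {"linear": [0.0145, 0, -0.02], "roll": 0, "grip": 0.0}, {"linear": [0.0165, 0, -0.0225], "roll": 0, "grip": 0.0}, {"linear": [0.0165, 0, -0.0225], "roll": 0, "grip": 0.0}]'

```text
time: 11.55
tool_pos: [488.8, -6.5, 47.4]
orientation: [-0.067, 0.707, -0.069, -0.7]
ft_force: [4.3, 0.3, 3.4]
width: 12.9
```

```bash
python3 - <<'E'
from h import *
c=cam("wrist"); np.savez("w8.npz",*[np.array(x) for x in c])
im=grab_frame("wrist"); cv2.imwrite("pics/w8.png",im[:,:,::-1]); print(state()['ft_force'],state()['torque'])
E
```

```text
[ 5.08154982 -0.75696674  2.89040188] [ 0.09148281 -0.5727347  -0.01287297]
```

View pics/w8.png

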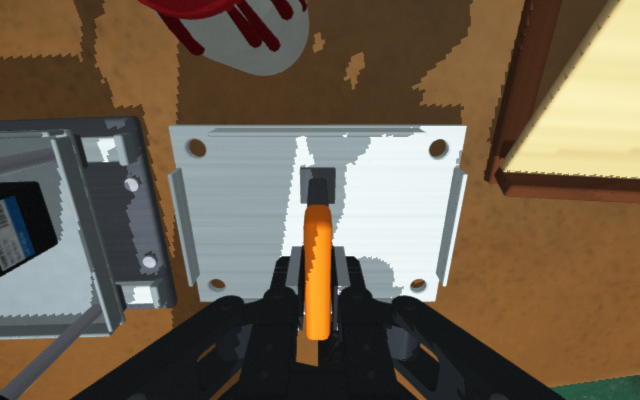

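jog_arm --increments '[{"linear": [0.0015, 0, -0.002], "roll": 0, "grip": 0.0}, {"linear": [0.0025, 0, -0.002], "roll": 0, "grip": 0.0}, {"linear": [0.0025, 0, -0.002], "roll": 0, "grip": 0.03}, {"linear": [0.0025, 0, -0.002], "roll": 0, "grip": 0.03}, {"linear": [0.0025, 0, -0.002], "roll": 0, "grip": 0.03}]'

```text
time: 12.22
tool_pos: [490.2, -6.7, 44.8]
orientation: [-0.067, 0.707, -0.069, -0.701]
ft_force: [0.3, -0.1, 0.6]
width: 30.1
```

```bash
python3 - <<'E'
from h import *
c=cam("wrist"); np.savez("w9.npz",*[np.array(x) for x in c])
im=grab_frame("wrist"); cv2.imwrite("pics/w9.png",im[:,:,::-1]); print(state()['ft_force'],tool()[0])
cv2.imwrite("pics/w9z.png",cv2.resize(im[115:320,155:480],None,fx=2.4,fy=2.4,interpolation=cv2.INTER_CUBIC)[:,:,::-1])
E
```

```text
[ 0.0482269  -0.69391597  0.04345262] [490.33104749  -6.75440293  44.86296674]
```

View pics/w9z.png

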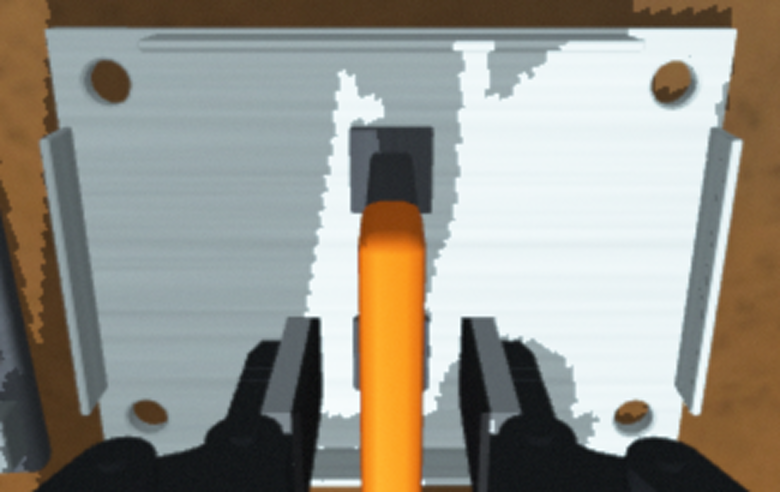

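```bash
cat >>hand.py <<'E'
def flat(npz,uv,z=0.,tcp=None,T=None):
    c=ld(npz); M3=np.array([(55,80,6),(55,-80,6),(-55,80,6),(-55,-80,6)],float)
    f=lambda p:(proj(M3@R.from_euler('z',p[2]).as_matrix().T+[p[0],p[1],p[3]],c)-uv).ravel()
    r=least_squares(f,[tcp[0],tcp[1],-.2,z]); h=np.r_[r.x[:2],r.x[3]+65]
    print("flat x,y,yaw,z",r.x[:2].round(1),np.degrees(r.x[2]).round(2),r.x[3].round(1),"res",r.fun.round(1),"handle-grasp tool",(T.T@(h-tcp)+[19,0,0]).round(1),"tool tray-yaw",round(np.degrees(np.arctan2(T[1,1],T[0,1]))+90,2)); return r.x
E
python3 - <<'E'
from hand import *
p,T=tool(); flat("w9.npz",np.array([(108,82),(673,83),(149,414),(633,413)])/2.4+[155,115]-.3,tcp=p,T=T)
E
```

```text
flat x,y,yaw,z [482.6  -5.6] -11.01 -2.5 res [ 0.3 -0.  -0.1 -0.5 -0.   0.2 -0.2  0.4] handle-grasp tool [1.3 0.4 7.6] tool tray-yaw -11.0
```

jog_arm --squeeze 45 --increments '[{"linear": [0, 0, 0.004], "roll": 0, "grip": 0.03}, {"linear": [0, 0, 0.007], "roll": 0, "grip": 0.03}, {"linear": [0, 0, 0.007], "roll": 0, "grip": 0.0}, {"linear": [0, 0, 0.007], "roll": 0, "grip": 0.0}, {"linear": [0, 0, 0.007], "roll": 0, "grip": 0.0}, {"linear": [0, 0, 0.007], "roll": 0, "grip": 0.0}, {"linear": [0, 0, 0.007], "roll": 0, "grip": 0.0}]'

```text
time: 13.15
tool_pos: [483.2, -5.4, 45.0]
orientation: [-0.067, 0.707, -0.069, -0.701]
ft_force: [-3.8, -0.2, 6.6]
width: 12.2
```

```bash
python3 - <<'E'
from h import *
print(state()['ft_force'],state()['width'])
mv([490,0,240],81.1)
E
```

```text
[-3.78593938 -0.24248546  6.57647432] 12.240126242006108
time 13.15 tcp [483.2  -5.4  45. ] tooly yaw -100.99 x axis [ 0.0078 -0.0034 -1.    ]
 roll about down = -0.0366 alt 3.105 q6 1.5075061131004919
 linear [-0.195  -0.0063 -0.0073]
```

jog_arm --increments '[{"linear": [-0.01, 0, 0], "roll": 0, "grip": 0.0}, {"linear": [-0.03, 0, 0], "roll": 0, "grip": 0.0}, {"linear": [-0.06, 0, 0], "roll": 0, "grip": 0.0}, {"linear": [-0.1, 0, 0], "roll": -0.02, "grip": 0.0}, {"linear": [-0.14, 0, 0], "roll": -0.0366, "grip": 0.0}, {"linear": [-0.175, 0, 0], "roll": -0.0366, "grip": 0.0}, {"linear": [-0.195, 0, 0], "roll": -0.0366, "grip": 0.0}, {"linear": [-0.2, 0, 0], "roll": -0.0366, "grip": 0.0}, {"linear": [-0.2, 0, 0], "roll": -0.0366, "grip": 0.0}]'

```text
time: 14.28
tool_pos: [481.2, -4.6, 244.3]
orientation: [-0.054, 0.707, -0.056, -0.703]
ft_force: [0.0, -0.4, -6.2]
width: 12.6
```

```bash
python3 - <<'E'
from h import *
c=cam("wrist"); np.savez("w10.npz",*[np.array(x) for x in c])
im=grab_frame("wrist"); cv2.imwrite("pics/w10.png",im[:,:,::-1]); print(state()['ft_force'],state()['torque'])
cv2.imwrite("pics/w10z.png",cv2.resize(im[115:320,155:480],None,fx=2.4,fy=2.4,interpolation=cv2.INTER_CUBIC)[:,:,::-1])
mv([525,228,245],81.1)
E
```

```text
[-0.43930519 -0.39847914 -5.83795521] [-0.0025414  -0.0117619   0.04260784]
time 14.325 tcp [481.1  -4.6 244. ] tooly yaw -98.9 x axis [ 0.0059 -0.0029 -1.    ]
 roll about down = 0.0001 alt -3.1415 q6 1.4706477891372969
 linear [-0.0014 -0.2366 -0.0074]
```

View pics/w10z.png

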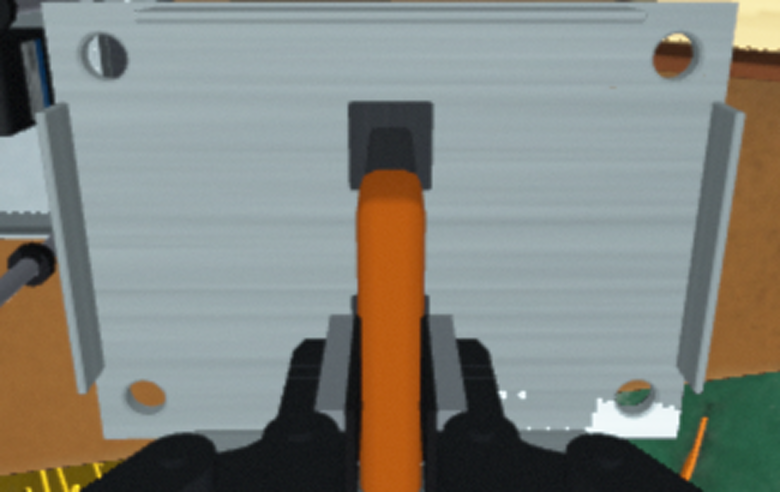

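```bash
python3 - <<'E'
from hand import *
p,T=tool(); uv=np.array([(104,56),(675,56),(146,397),(634,397)])/2.4+[155,115]-.3
handfit("w10.npz",uv,tilt0=0,tcp=p,T=T); flat("w10.npz",uv,z=195,tcp=p,T=T)
E
```

```text
pose [480.7  -4.5 197.5] [-8.87  0.35 -0.18] res [ 0.1  0.2 -0.   0.1 -0.4 -0.2  0.3 -0.2 -0. ] 
 handle-grasp in tool [ 0.5 -0.2 -0.1]
flat x,y,yaw,z [480.7  -4.6] -8.91 197.6 res [-0.1  0.3  0.2  0.3 -0.3 -0.2  0.1 -0.4] handle-grasp tool [0.4 0.1 0.3] tool tray-yaw -8.9
```

jog_arm --increments '[{"linear": [0, -0.015, 0], "roll": 0, "grip": 0.0}, {"linear": [0, -0.045, -0.001], "roll": 0, "grip": 0.0}, {"linear": [0, -0.085, -0.003], "roll": 0, "grip": 0.0}, {"linear": [0, -0.13, -0.005], "roll": 0, "grip": 0.0}, {"linear": [0, -0.17, -0.007], "roll": 0, "grip": 0.0}, {"linear": [0, -0.205, -0.007], "roll": 0, "grip": 0.0}, {"linear": [0, -0.227, -0.007], "roll": 0, "grip": 0.0}, {"linear": [0, -0.236, -0.007], "roll": 0, "grip": 0.0}, {"linear": [0, -0.236, -0.007], "roll": 0, "grip": 0.0}, {"linear": [0, -0.236, -0.007], "roll": 0, "grip": 0.0}]'

```text
time: 15.58
tool_pos: [524.4, 226.8, 243.4]
orientation: [-0.054, 0.707, -0.056, -0.703]
ft_force: [0.8, 0.1, -5.9]
width: 12.6
```

```bash
python3 - <<'E'
from h import *
c=cam("wrist"); np.savez("w11.npz",*[np.array(x) for x in c])
im=grab_frame("wrist"); cv2.imwrite("pics/w11.png",im[:,:,::-1]); print(state()['ft_force'],state()['torque'])
cv2.imwrite("pics/w11z.png",cv2.resize(im[105:310,155:480],None,fx=2.4,fy=2.4,interpolation=cv2.INTER_CUBIC)[:,:,::-1])
mv([525,228,245],81.1)
E
```

```text
[ 0.73273341 -0.6324082  -5.8099429 ] [0.00174963 0.05223966 0.02133612]
time 15.625 tcp [524.5 226.7 243.5] tooly yaw -98.95 x axis [ 0.0057 -0.0031 -1.    ]
 roll about down = -0.0009 alt 3.1407 q6 1.930046664572545
 linear [-0.0015 -0.0013 -0.0003]
```

View pics/w11z.png

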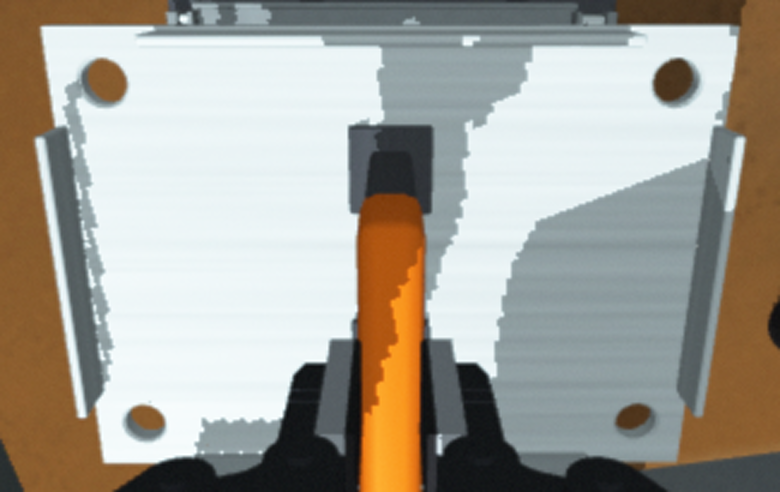

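jog_arm --increments '[{"linear": [0.008, -0.0012, 0], "roll": 0, "grip": 0.0}, {"linear": [0.018, -0.0012, 0], "roll": 0, "grip": 0.0}, {"linear": [0.028, -0.0012, 0], "roll": 0, "grip": 0.0}, {"linear": [0.033, -0.0012, 0], "roll": 0, "grip": 0.0}, {"linear": [0.036, -0.0012, 0], "roll": 0, "grip": 0.0}, {"linear": [0.036, -0.0012, 0], "roll": 0, "grip": 0.0}, {"linear": [0.036, -0.0012, 0], "roll": 0, "grip": 0.0}]'

```text
time: 16.5
tool_pos: [525.0, 227.9, 207.9]
orientation: [-0.054, 0.707, -0.056, -0.703]
ft_force: [-0.9, -0.7, -5.2]
width: 12.3
```

```bash
python3 - <<'E'
from h import *
c=cam("wrist"); np.savez("w12.npz",*[np.array(x) for x in c])
im=grab_frame("wrist"); cv2.imwrite("pics/w12.png",im[:,:,::-1]); print(state()['ft_force'],state()['torque'])
tl=[cv2.resize(im[y-20:y+20,x-28:x+28],None,fx=7,fy=7,interpolation=cv2.INTER_CUBIC) for x,y in((198,138),(436,138),(216,281),(419,280))]
cv2.imwrite("pics/w12z.png",np.vstack([np.hstack(tl[:2]),np.hstack(tl[2:])])[:,:,::-1])
mv([525,228,206],81.1)
P=np.array([(55,80,153),(55,-80,153),(-55,80,153),(-55,-80,153)])@R.from_euler('z',-8.9,degrees=True).as_matrix().T+[524.8,228,0]
print("posts pred",proj(P,c).round(1))
E
```

```text
[-0.09445764  0.17611067 -6.0643698 ] [ 0.00973317 -0.03694362 -0.01333707]
time 16.55 tcp [525.  227.9 207.8] tooly yaw -98.95 x axis [ 0.0063 -0.003  -1.    ]
 roll about down = -0.0009 alt 3.1407 q6 1.9321372198235114
 linear [ 0.0018 -0.0001  0.0001]
posts pred [[204.8 135.4]
 [428.8 135.1]
 [220.4 270. ]
 [413.6 269.6]]
```

View pics/w12z.png

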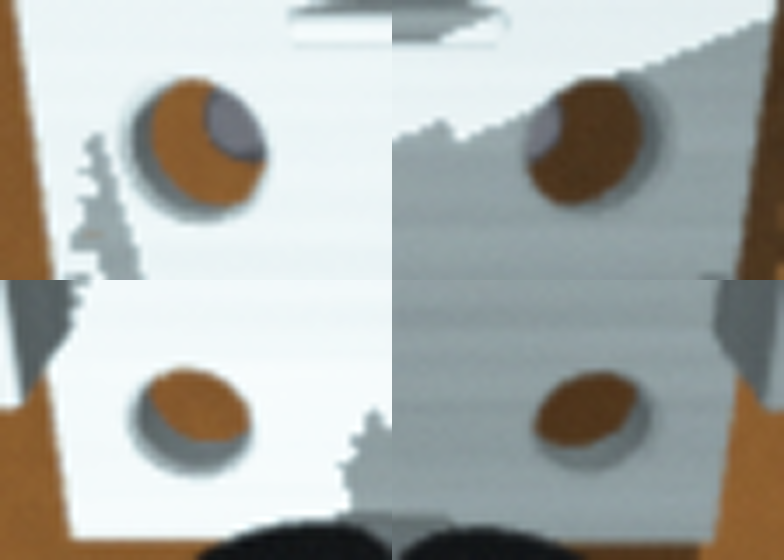

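jog_arm --increments '[{"linear": [0.003, -0.0005, 0], "roll": 0, "grip": 0.0}, {"linear": [0.006, -0.0005, 0], "roll": 0, "grip": 0.0}, {"linear": [0.008, -0.0005, 0], "roll": 0, "grip": 0.0}, {"linear": [0.009, -0.0005, 0], "roll": 0, "grip": 0.0}, {"linear": [0.01, -0.0005, 0], "roll": 0, "grip": 0.0}, {"linear": [0.011, -0.0005, 0], "roll": 0, "grip": 0.0}, {"linear": [0.011, -0.0005, 0], "roll": 0, "grip": 0.0}]'

```text
time: 17.42
tool_pos: [525.1, 228.3, 196.8]
orientation: [-0.054, 0.707, -0.056, -0.703]
ft_force: [0.6, 0.7, -5.4]
width: 12.3
```

```bash
cat > look.py <<'E'
import sys
from h import *
n=sys.argv[1]
c=cam("wrist"); np.savez(n+".npz",*[np.array(x) for x in c])
im=grab_frame("wrist"); cv2.imwrite(f"pics/{n}.png",im[:,:,::-1]); s=state();print(s['ft_force'].round(1),s['torque'].round(2))
tl=[cv2.resize(im[y-20:y+20,x-28:x+28],None,fx=7,fy=7,interpolation=cv2.INTER_CUBIC) for x,y in((198,138),(436,138),(216,281),(419,280))]
cv2.imwrite(f"pics/{n}z.png",np.vstack([np.hstack(tl[:2]),np.hstack(tl[2:])])[:,:,::-1])
mv([525,228,198],81.1)
E
python3 look.py w13
```

```text
[-0.7 -0.  -5.2] [ 0.    0.05 -0.01]
time 17.475 tcp [525.2 228.3 196.9] tooly yaw -98.95 x axis [ 0.0064 -0.003  -1.    ]
 roll about down = -0.0008 alt 3.1408 q6 1.9330159562094942
 linear [-0.0011  0.0004  0.0001]
```

View pics/w13z.png

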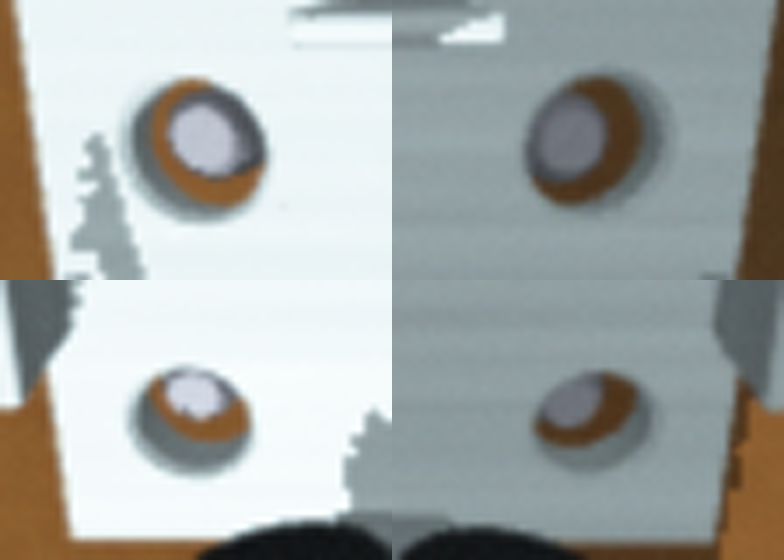

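jog_arm --increments '[{"linear": [0, -0.0004, 0], "roll": 0, "grip": 0.0}, {"linear": [0, -0.0008, 0], "roll": 0, "grip": 0.0}, {"linear": [0.002, -0.0008, 0], "roll": 0, "grip": 0.0}, {"linear": [0.004, -0.0008, 0], "roll": 0, "grip": 0.0}, {"linear": [0.006, -0.0008, 0], "roll": 0, "grip": 0.0}, {"linear": [0.008, -0.0008, 0], "roll": 0, "grip": 0.0}, {"linear": [0.008, -0.0008, 0], "roll": 0, "grip": 0.0}]'

```text
time: 18.35
tool_pos: [525.3, 229.1, 188.7]
orientation: [-0.054, 0.707, -0.056, -0.703]
ft_force: [-0.7, -1.1, -6.0]
width: 11.9
```

```bash
python3 look.py w14
```

```text
[ 0.5 -0.5 -4.9] [0.01 0.01 0.01]
time 18.4 tcp [525.4 229.1 188.8] tooly yaw -98.95 x axis [ 0.0063 -0.003  -1.    ]
 roll about down = -0.0009 alt 3.1407 q6 1.934405082578236
 linear [-0.0092  0.0011  0.0001]
```

View pics/w14z.png

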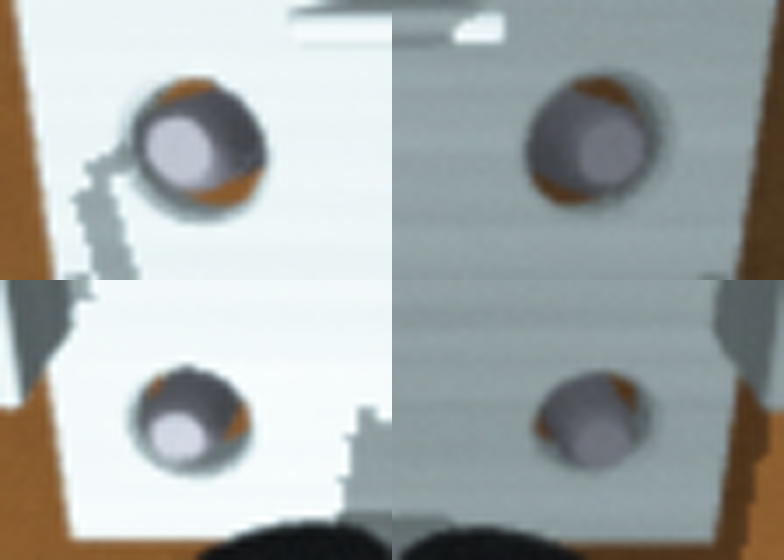

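jog_arm --increments '[{"linear": [0.003, 0, 0], "roll": 0, "grip": 0.0}, {"linear": [0.006, 0, 0], "roll": 0, "grip": 0.0}, {"linear": [0.009, 0, 0], "roll": 0, "grip": 0.0}, {"linear": [0.012, 0, 0], "roll": 0, "grip": 0.0}, {"linear": [0.015, 0, 0], "roll": 0, "grip": 0.0}, {"linear": [0.018, 0, 0], "roll": 0, "grip": 0.0}, {"linear": [0.021, 0, 0], "roll": 0, "grip": 0.0}, {"linear": [0.023, 0, 0], "roll": 0, "grip": 0.0}, {"linear": [0.024, 0, 0], "roll": 0, "grip": 0.0}, {"linear": [0.024, 0, 0], "roll": 0, "grip": 0.0}]'

```text
time: 19.65
tool_pos: [525.5, 229.0, 164.8]
orientation: [-0.054, 0.707, -0.056, -0.703]
ft_force: [0.6, -0.4, -5.9]
width: 12.2
```

```bash
python3 look.py w15
```

```text
[-1.1 -0.6 -5.3] [ 0.07 -0.02  0.07]
time 19.7 tcp [525.5 229.  164.9] tooly yaw -98.95 x axis [ 0.0064 -0.003  -1.    ]
 roll about down = -0.0009 alt 3.1407 q6 1.934462821788257
 linear [-0.0331  0.0012  0.0001]
```

View pics/w15.png

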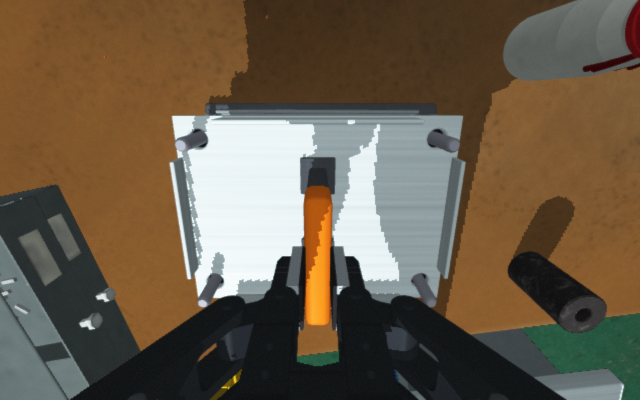

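jog_arm --increments '[{"linear": [0.001, 0, 0], "roll": 0, "grip": 0.0}, {"linear": [0.002, 0, 0], "roll": 0, "grip": 0.0}, {"linear": [0.003, 0, 0], "roll": 0, "grip": 0.0}, {"linear": [0.003, 0, 0], "roll": 0, "grip": 0.0}]'

```text
time: 20.2
tool_pos: [525.5, 229.0, 161.8]
orientation: [-0.054, 0.707, -0.056, -0.703]
ft_force: [0.0, 0.1, -4.8]
width: 12.3
```

jog_arm --increments '[{"linear": [0.0005, 0, 0], "roll": 0, "grip": 0.0}, {"linear": [0.001, 0, 0], "roll": 0, "grip": 0.0}, {"linear": [0.0015, 0, 0], "roll": 0, "grip": 0.0}, {"linear": [0.0015, 0, 0], "roll": 0, "grip": 0.0}]'

```text
time: 20.7
tool_pos: [525.5, 229.0, 160.2]
orientation: [-0.054, 0.707, -0.056, -0.703]
ft_force: [0.1, -0.3, -6.2]
width: 12.4
```

jog_arm --increments '[{"linear": [0.0007, 0, 0], "roll": 0, "grip": 0.0}, {"linear": [0.0014, 0, 0], "roll": 0, "grip": 0.0}, {"linear": [0.002, 0, 0], "roll": 0, "grip": 0.0}, {"linear": [0.002, 0, 0], "roll": 0, "grip": 0.0}]'

```text
time: 21.2
tool_pos: [525.6, 229.0, 160.0]
orientation: [-0.054, 0.708, -0.056, -0.702]
ft_force: [-5.3, -1.0, 8.1]
width: 12.3
```

jog_arm --increments '[{"linear": [0, 0, 0], "roll": 0, "grip": 0.0}, {"linear": [0, 0, 0], "roll": 0, "grip": 0.02}, {"linear": [0, 0, 0], "roll": 0, "grip": 0.035}, {"linear": [0, 0, 0], "roll": 0, "grip": 0.035}, {"linear": [0, 0, 0], "roll": 0, "grip": 0.035}]'

```text
time: 21.82
tool_pos: [525.7, 229.1, 160.0]
orientation: [-0.054, 0.708, -0.056, -0.702]
ft_force: [-0.1, -1.0, -0.4]
width: 35.3
```

```bash
python3 look.py w16
```

```text
[ 0.  -0.2 -0.1] [-0.02  0.08 -0.01]
time 21.875 tcp [525.7 229.1 160. ] tooly yaw -98.94 x axis [ 0.0083 -0.0027 -1.    ]
 roll about down = -0.0008 alt 3.1408 q6 1.9344864532867194
 linear [-0.038   0.0012  0.0002]
```

View pics/w16.png

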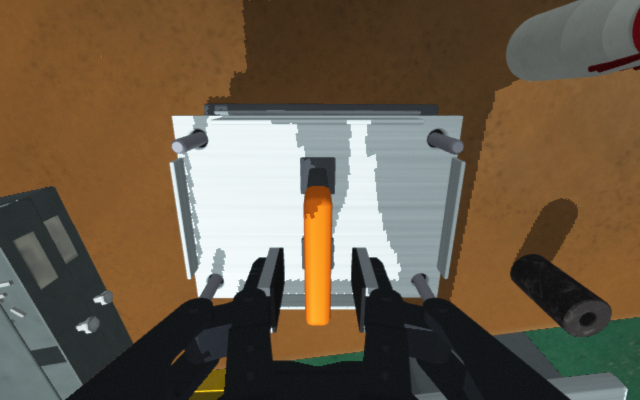

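jog_arm --increments '[{"linear": [-0.01, 0, 0], "roll": 0, "grip": 0.04}, {"linear": [-0.03, 0, 0], "roll": 0, "grip": 0.04}, {"linear": [-0.06, 0, 0], "roll": 0, "grip": 0.04}, {"linear": [-0.1, 0, 0], "roll": 0, "grip": 0.04}, {"linear": [-0.13, 0, 0], "roll": 0, "grip": 0.04}, {"linear": [-0.15, 0, 0], "roll": 0, "grip": 0.04}, {"linear": [-0.15, 0, 0], "roll": 0, "grip": 0.04}, {"linear": [-0.15, 0, 0], "roll": 0, "grip": 0.04}]'

```text
time: 22.88
tool_pos: [524.2, 229.4, 309.2]
orientation: [-0.054, 0.707, -0.056, -0.702]
ft_force: [-0.3, 0.1, -0.6]
width: 40.3
```

```bash
python3 look.py w17; python3 - <<'E'
from h import *
im=cv2.imread("pics/w17.png"); cv2.imwrite("pics/w17y.png",cv2.resize(im[100:300,190:450],None,fx=3,fy=3,interpolation=cv2.INTER_CUBIC))
s=grab_frame("scene")[:,:,::-1]; cv2.imwrite("pics/s17z.png",cv2.resize(s[200:330,180:310],None,fx=4.5,fy=4.5,interpolation=cv2.INTER_CUBIC))
E
```

```text
[-0.2  0.3 -1.1] [0.02 0.01 0.04]
time 22.925 tcp [524.2 229.3 308.9] tooly yaw -98.95 x axis [ 0.0064 -0.0031 -1.    ]
 roll about down = -0.0008 alt 3.1408 q6 1.9339767439719753
 linear [ 0.1109  0.001  -0.0003]
```

View pics/w17y.png

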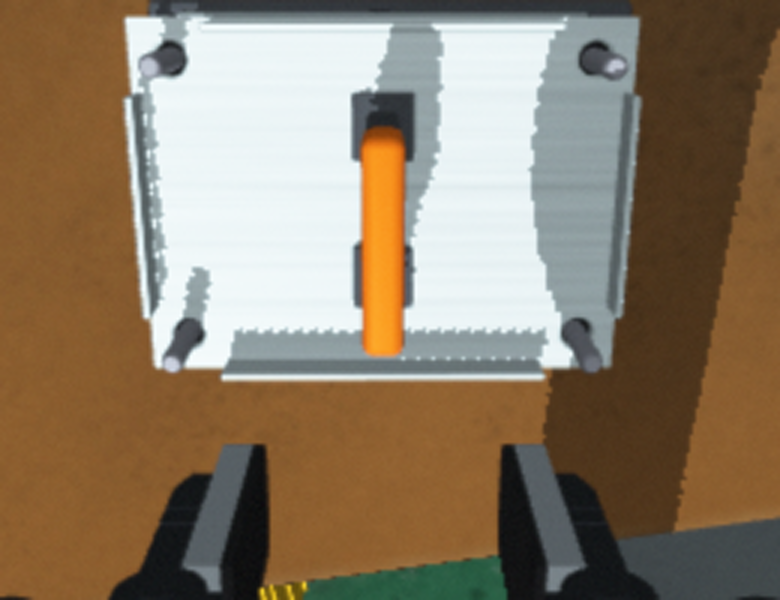

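View pics/s17z.png

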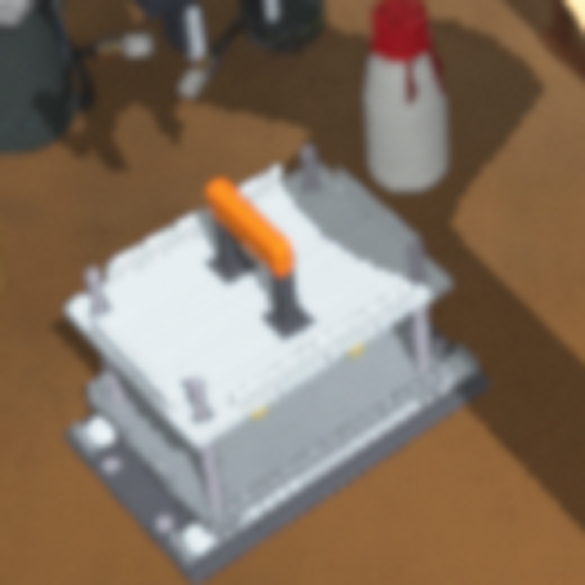

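```bash
python3 - <<'E'
from hand import *
p,T=tool(); M=np.array([(70,95,6),(70,-95,6),(-70,95,6),(-70,-95,6)],float)
handfit("w17.npz",np.array([(126,17),(640,17),(155,368),(612,368)])/3+[190,100]-.3,tilt0=0,M3=M,tcp=p,T=T)
print(close_job())
E
```

```text
pose [525.1 228.7 115.1] [-8.91  0.64 -0.2 ] res [ 0.   0.   0.  -0.1  0.   0.1 -0.1  0.1 -0. ] 
 handle-grasp in tool [147.9   0.   -0.8]
the job is handed in; nothing more can be done
None
```

The tray is on the rack with all four posts through its holes. I let go of it there, backed the gripper straight up clear of it, and handed the job in at about 23 s.

- **Pick-up:** I pinched the orange bar and drew the tray off the rest along its own z axis. The tool can only point down, so the tray hung at 30 degrees. I levelled it by rolling it flat on a clear patch of bench, then gripped it again.
- **Placing:** I found the tower from the wrist, scene and top cameras, and they agreed to within about 3 mm. On the way down I looked at the post tops through the holes and shifted the tray about 1 mm along y. It sank freely, and the only force I read was about 14 N when it touched the collars.
- **Last checks:**
  - A fit of the tray in the final wrist picture put its underside at 115.1 mm. Its tilt was about 0.7 degrees (0.012 rad), and it was in line with the tower.
  - The bottle, spacer and gearheads looked undisturbed in the pictures taken during placing. I did not measure them or the tin again at the end.
  - The tray's position against the rack base itself was not measured; I only used the tower's position.
- **Disagreement:** With the tray flat on the bench, the wrist camera read its height 2.5 mm too low. The height figures are good to only about 2–3 mm.

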